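# Uncover the stain carousel, bring the slide jar to the front and hold it there

### The arm

A 6-joint arm with a two-finger parallel gripper is mounted at the origin on the work surface. World frame = base frame: x ahead of the robot, y to its left, z up, the work surface at z = 0. Lengths are in m, angles in rad, forces in N, time in s.
With the tool pointing down it reaches from about 0.375 to 0.9 m from the base axis. Payload 3.1 kg.
Tool frame: the origin (TCP) lies on the centre line of the jaws, within the pads' length; the fingertips stand 19 mm ahead of it and the grasp point (between the pads) is the TCP; z points along the fingers, y is the direction in which the jaws open and shut (so a half turn about z gives the same grasp; the last joint's range is limited). The gripper opens to 85 mm and grips with 20 to 120 N. Pads are 22 mm wide; open, the fingers measure 114 mm over their backs; the gripper's body (76 mm by 85 mm) begins 54 mm behind the grasp point. The pads swing forward as they close: fully open they stand 13 mm farther back than shut.
Start: joints at [-1.288, 0.527, 1.433, -0, 1.181, -0.178], TCP at [0.278, -0.559, 0.223] pointing down, gripper open.
Joint ranges: [-3.08, 3.08], [-0.75, 2.2], [0.22, 2.44], [-1.43, 4.57], [0, 2.65], [-2.85, 2.85]. Speed limits (rad/s): [2.79, 2.79, 3.14, 3.14, 3.14, 3.14].

### API

Orientations are given as a unit quaternion [x, y, z, w].
In Python, from station import manip, imaging, workorder gives the robot as it stands.
- The arm moves only by the shell command python3 -m creep 'ROWS' [FORCE]. ROWS is a JSON object of lists of equal length, an entry for each row: "claw": the finger opening in cm, from 0 to 8.54; "dp": the shift along the tool's x, y, z in cm, a list of three; "roll": the turn about the tool's z in rad. In form: {"claw": [claw, ...], "dp": [[dx, dy, dz], ...], "roll": [roll, ...]}. A call has 1 to 12 rows; each row is the pose to reach, as a shift and turn from the pose commanded when the call began, along the tool's axes at that moment; what a row does not reach only later rows make up. A row lasts 1/10 s, in which the tool goes at most 50 mm and 8.59 degrees, less where a joint would pass 70% of its speed; a pose out of reach is approached as far as the arm can. A call with a gripper value outside its range is refused whole. The fingers move at their own pace and stop on an object; FORCE is the grip in N (left out, the last holds). Time passes only in rows, so rows that repeat a pose let the fingers close. It gives the time, the measured TCP pose, the force and the opening at its end, in the units of the state.
- manip.sense(): the state, without advancing time (a new reading comes with each control period).
- imaging.snapshot(name): name is "scene" or "top" or "wrist"; returns a dict with "image" (384x512x3 uint8, red, green, blue), "z_map" (384x512 float32, m along the optical axis (not along the pixel's ray), 0 where there is no reading), "vfov" (degrees; the focal length in pixels is half the picture's height over the tangent of half this angle, whatever the lens; pixels are square), "cx", "cy" (the principal point, pixels), "dist" ([k1, k2, p1, p2, k3] as OpenCV has them; the pictures are not rectified), "R" (3x3) and "t" (3): a world point X has camera coordinates R X + t. Camera axes: x right, y down, z forward; pixel columns grow to the right and rows downward; lengths in m; the calibration is good to about 2 mm. A picture is of the moment at which its call begins.
- workorder.sign_off(): hands the job in, once; it reports no verdict.
The state is a dict: "t": time; "q": joint angles; "qd": joint speeds; "tau": joint torques, N m; "tcp_pos": TCP position; "tool_rot": TCP orientation; "force": force on the tool from outside, world axes, zero at the start; "ft_torque": the same for the moment, N m; "finger_gap": opening from 0.0 (shut) to 1.0 (fully open).
Only numpy, scipy, OpenCV 4.12 (cv2) and the standard library are available. Lean on these libraries where they do the work, as an engineer would, in place of code of your own. Each camera call takes 0.05 s, during which the arm holds its last target.

### The job

Lift the clear dust cover off the stain carousel by its knob and set it down gently, upright, in the middle of the black bench mat. Then take the turntable's centre knob and turn it until the open square slide jar stands at the front, right in line with the tab on the base, without upsetting any jar or disturbing the tools lying about. Finish while still gripping the centre knob, holding the turntable still there so that slides can be loaded.

Things in the scene. Friction and masses are not known exactly. Their poses are not given: they have to be found in the camera images.
- base: fixed round white base of the carousel, 256 mm across; origin on the turntable's axis at bench level, -x axis points to the front, where the tab is. A rim 6 mm high (inner radius 122 mm, top 18 mm above the bench) surrounds the cover's foot
- front_tab (a point): middle of the top face of the tab that marks the carousel's front: a flat tongue 26 mm wide and 12 mm high that sticks out of the base's rim; this point lies 141 mm from the turntable's axis
- cover_knob (a point): centre of the round black knob (34 mm diameter, 24 mm high, flat top) of the loose clear plastic dust cover; z axis up. The cover is a round bell 239 mm across, about 0.4 kg, wall 3 mm, its lower edge 150 mm below this point and its roof 22 mm below it. It stands on the base, loose inside the rim, over turntable and jars, whose highest point (the centre knob's top) is 130 mm above the bench
- cover: the same dust cover as a whole; origin at the centre of its open lower edge, z axis up through the knob
- mat_center (a point): centre of the top of the black square bench mat, 300 x 300 x 3 mm, fixed flat on the bench, where the cover goes
- turntable: steel turntable of 216 mm diameter, 4 mm thick, top 20 mm above the bench, on a free-running vertical bearing with no stops (it turns either way without end and coasts when let go); origin on the axis. It has five low guard rings, each holding one loose jar, centres 74 mm from the axis, 72 degrees apart, and a centre post with a knob
- turn_knob (a point): centre of the round black knob on the turntable's centre post: 40 mm diameter, 28 mm high, 116 mm above the bench; it is fixed to the turntable and turns with it. It stands above the jars, whose tops are 86 mm above the bench
- jar_center (a point): centre of the square slide jar: open-topped, white plastic, 40 x 40 mm and 66 mm tall, the only square one; stands loose in one of the turntable's guard rings with 2 mm play. The other four jars are round, 55 mm across, 66 mm tall, with screw caps
- round_jar1: one of the four round capped jars, 55 mm across, 66 mm tall, loose in a guard ring; origin at the centre of its foot, z up
- round_jar2: one of the four round capped jars, 55 mm across, 66 mm tall, loose in a guard ring; origin at the centre of its foot, z up
- round_jar3: one of the four round capped jars, 55 mm across, 66 mm tall, loose in a guard ring; origin at the centre of its foot, z up
- round_jar4: one of the four round capped jars, 55 mm across, 66 mm tall, loose in a guard ring; origin at the centre of its foot, z up
- wood_tray: bystander: empty wooden tray, 80 x 120 x 22 mm, loose on the bench; leave alone
- brush: bystander: slim brush with a wooden handle, 170 mm long, 8 mm thick, lying on the bench; leave alone
- tweezers: bystander: steel tweezers, about 125 mm long, lying on the bench; leave alone

How it is judged:
On the way, in this order (a step that is already met when the one before it is completed fails the run):
1. the dust cover stands upright on the bench mat, let go (horizontal distance between cover_knob and mat_center below 0.05 m and height (world z) of cover_knob below 0.158 m and angle between cover_knob's own z axis and vertical below 0.06 rad and contact force between cover and the arm below 0.1 N and contact force between cover and the fingers below 0.1 N and linear speed of cover below 0.02 m/s), for 0.2 s.
2. the square jar has been brought to the front, the turntable gripped by its knob (x of jar_center in the frame of base below -0.05 m and y of jar_center in the frame of base between -0.01 and 0.01 m and contact force between turntable and the fingers above 2 N), for 0.2 s.
At the end, for the whole second after the job is handed in: Cover upright on the mat, let go, at rest, within 50 mm of its middle; square jar upright at the front, centre within 10 mm of the line from axis to tab; round jars upright in their rings; gripper on the centre knob (within 40 mm, over 2 N), turntable still (under 0.05 rad/s) (all of step 1 and all of step 2 and distance between the grasp point and turn_knob below 0.04 m and angular speed of turntable below 0.05 rad/s and angle between each of jar_center, round_jar1, round_jar2, round_jar3, round_jar4's own z axis and vertical below 0.1 rad and z of jar_center in the frame of base below 0.062 m and horizontal distance between each of round_jar1, round_jar2, round_jar3, round_jar4 and base below 0.085 m); the arm keeps its last pose, push and grip.
It fails at once if a jar is tipped over (angle between any of jar_center, round_jar1, round_jar2, round_jar3, round_jar4's own z axis and vertical above 0.3 rad).
It fails at once if the cover is tipped over (angle between cover_knob's own z axis and vertical above 0.5 rad).
It fails at once if the cover is dropped or banged down on the mat (height (world z) of cover below 0.04 m and horizontal distance between cover_knob and mat_center below 0.2 m and linear speed of cover above 0.5 m/s).
It fails at once if the tray, brush or tweezers are disturbed (distance of any of wood_tray, brush, tweezers from where it was at the start of the episode above 0.03 m).
It also fails if it takes over 61 s, if anything falls off the work surface, if the arm or the gripper's body presses on something with over 40 N, if the wrist force passes 120 N, or if a joint passes its speed limit or range.

## Working session

There is one attempt and no reset: what is moved stays moved. The work goes in short steps, Python scripts to look and compute and a shell command to move; the robot and the scene stay as the last step left them, time stands still between calls to the robot, and variables do not carry over. Pictures are saved under pics/ and viewed, and the job is handed in when it is done.

```bash
mkdir -p pics; ls
cat > h.py <<'E'
import numpy as np, cv2
from station import manip, imaging, workorder
def snap(name,tag):
    s=imaging.snapshot(name); cv2.imwrite(f'pics/{tag}.png',s['image'][:,:,::-1]); np.savez(f'pics/{tag}.npz',**{k:np.array(v) for k,v in s.items()}); return s
def load(tag): return dict(np.load(f'pics/{tag}.npz'))
def K(s):
    f=s['image'].shape[0]/2/np.tan(np.radians(float(s['vfov']))/2)
    return np.array([[f,0,float(s['cx'])],[0,f,float(s['cy'])],[0,0,1]])
def ray(s,u,v):
    p=cv2.undistortPoints(np.array([[[u,v]]],float),K(s),np.array(s['dist'],float))[0,0]
    R=np.array(s['R']);t=np.array(s['t']); return -R.T@t, R.T@np.array([p[0],p[1],1.])
def atz(s,u,v,z):
    o,d=ray(s,u,v); return o+d*(z-o[2])/d[2]
def dep(s,u,v):
    o,d=ray(s,u,v); return o+d*float(s['z_map'][int(round(v)),int(round(u))])
def proj(s,X):
    R=np.array(s['R']);r=cv2.Rodrigues(R)[0]
    return cv2.projectPoints(np.array(X,float).reshape(-1,1,3),r,np.array(s['t'],float),K(s),np.array(s['dist'],float))[0][:,0]
def st():
    s=manip.sense(); print({k:np.round(s[k],3).tolist() for k in s})
E
python3 - <<'E'
from h import *
st()
for n in ['scene','top','wrist']:
    s=snap(n,n+'0'); print(n,s['vfov'],s['dist'],np.round(-np.array(s['R']).T@s['t'],3))
E
```

```text
pics
{'t': 0.0, 'q': [-1.288, 0.529, 1.434, 0.0, 1.181, -0.179], 'qd': [0.001, -0.001, 0.0, 0.0, -0.001, -0.002], 'tau': [-0.002, -44.236, -17.803, -0.0, 0.008, 0.0], 'tcp_pos': [0.278, -0.559, 0.222], 'tool_rot': [0.973, 0.229, -0.0, -0.001], 'force': [0.007, 0.165, 0.198], 'ft_torque': [-0.026, -0.045, 0.01], 'finger_gap': 0.996}
scene 44.489241274051096 [0.01610173 0.         0.         0.         0.        ] [ 1.089 -0.674  0.63 ]
top 43.47033228433319 [-0.06446113  0.          0.          0.          0.        ] [ 0.467 -0.012  1.332]
wrist 58.03589188223159 [-0.10011587  0.          0.          0.          0.        ] [ 0.344 -0.527  0.372]
```

View pics/scene0.png

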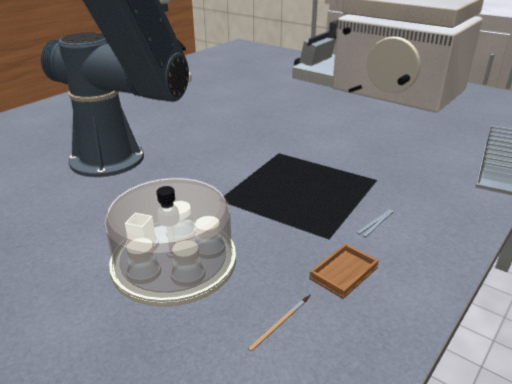

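View pics/top0.png

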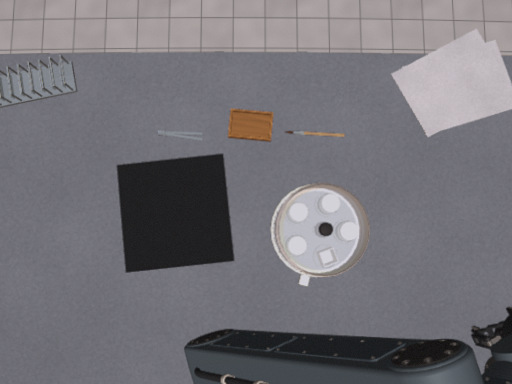

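Run:
```python
import cv2
i=cv2.imread('pics/top0.png'); cv2.imwrite('pics/top0b.png',cv2.resize(i[60:360,120:420],(800,600) if 0 else (600,600),interpolation=cv2.INTER_CUBIC))
```

```text
(no output)
```

The scene view shows the cover over the carousel with its knob near (166,195), and the mat to its right. In the top view the knob is near (326,229), the tab near (305,280) and the square jar near (327,257). The mat's corners are near (117,165), (223,154), (233,260) and (127,271).

View pics/top0b.png

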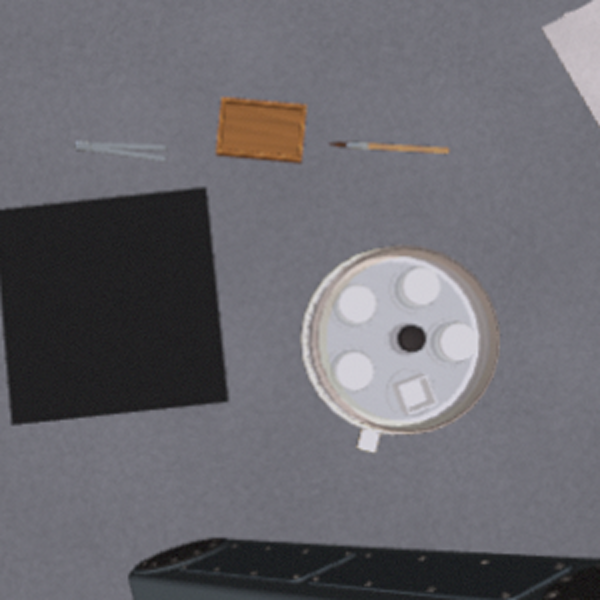

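Run:
```python
from h import *
s=load('top0')
print('knob', atz(s,326,229,.174+0), dep(s,326,229))
m=[atz(s,u,v,.003) for u,v in [(117,165),(223,154),(233,260),(127,271)]]
print('mat',np.mean(m,0),[np.linalg.norm(m[i]-m[i-1]) for i in range(4)])
print('tab',atz(s,305,280,.012), dep(s,305,280)); print('jar',atz(s,327,257,.086),dep(s,327,257))
for p in [(299,212),(331,203),(349,231),(297,245)]: print(atz(s,*p,.086))
s=load('scene0'); print('knob sc',atz(s,166,190,.174),dep(s,166,190))
c=cv2.imread('pics/scene0.png'); cv2.imwrite('pics/sc0b.png',cv2.resize(c[160:310,90:260],None,fx=4,fy=4,interpolation=cv2.INTER_CUBIC))
c=cv2.imread('pics/top0.png'); cv2.imwrite('pics/top0c.png',cv2.resize(c[175:295,260:380],None,fx=5,fy=5,interpolation=cv2.INTER_CUBIC))
```

```text
knob [ 0.48757633 -0.19463652  0.174     ] [ 0.48760576 -0.19490008  0.17232428]
mat [0.53713174 0.19611388 0.003     ] [np.float64(0.2954352169311714), np.float64(0.298068411294292), np.float64(0.2951151943257886), np.float64(0.2923315443866618)]
tab [ 0.35206954 -0.16133604  0.012     ] [ 0.35196926 -0.16146565  0.01085057]
jar [ 0.4170915  -0.21024654  0.086     ] [ 0.41930678 -0.20151021  0.14104786]
[ 0.53314632 -0.13876787  0.086     ]
[ 0.55659196 -0.22237834  0.086     ]
[ 0.48388324 -0.26828416  0.086     ]
[ 0.4479922  -0.13298159  0.086     ]
knob sc [ 0.49571186 -0.19685701  0.174     ] [ 0.49255886 -0.1943185   0.17157333]
```

View pics/wrist0.png

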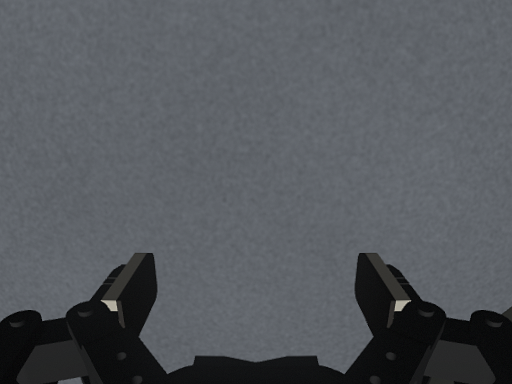

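```bash
cat >> h.py <<'E'
from scipy.spatial.transform import Rotation as Ro
def togo(X):
    s=manip.sense(); R=Ro.from_quat(s['tool_rot']); d=R.inv().apply(np.array(X)-s['tcp_pos'])*100
    print('dp cm',np.round(d,2),'tcp',np.round(s['tcp_pos'],4),'xaxis deg',np.round(np.degrees(np.arctan2(*R.as_matrix()[[1,0],0])),2),'zax',np.round(R.as_matrix()[:,2],4),'q6',round(s['q'][5],3),'F',np.round(s['force'],1),'gap',round(s['finger_gap'],3))
E
python3 - <<'E'
from h import *
togo([.488,-.195,.26])
E
```

```text
dp cm [ 34.99 -23.25  -3.74] tcp [ 0.2783 -0.559   0.222 ] xaxis deg 26.46 zax [-5.0e-04  1.7e-03 -1.0e+00] q6 -0.178 F [-0.1 -0.9  0.3] gap 1.0
```

View pics/top0c.png

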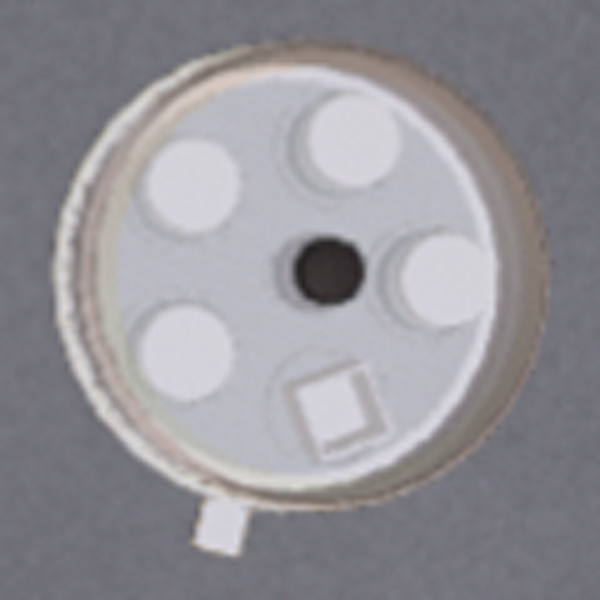

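The enlarged crop puts the knob at (325.7,229.2), the tab at (304.5,279.6) and the square jar at (327.5,256.8), all in full-image pixels. I'll move above the knob.

```bash
python3 -m creep '{"claw":[8.5,8.5,8.5,8.5,8.5,8.5,8.5,8.5,8.5,8.5,8.5,8.5],"dp":[[0,0,-4],[3.5,-2.3,-4],[7,-4.6,-4],[10.5,-6.9,-4],[14,-9.2,-4],[17.5,-11.5,-4],[21,-13.9,-4],[24.5,-16.2,-4],[28,-18.5,-4],[31.5,-20.8,-4],[35,-23.2,-4],[35,-23.2,-4]],"roll":[0,0,0,0,0,0,0,0,0,0,0,0]}' 30
python3 - <<'E'
from h import *
s=snap('wrist','w1'); togo([.488,-.195,.166])
print(proj(s,[.488,-.195,.174]))
E
```

```text
t: 1.35
tcp_pos: [0.4897, -0.1912, 0.2626]
tool_rot: [0.973, 0.232, 0.0, -0.001]
force: [-0.0, 0.3, 0.3]
finger_gap: 0.995
dp cm [-0.15  0.1   9.66] tcp [ 0.489  -0.1935  0.2626] xaxis deg 26.73 zax [-6.e-04  4.e-04 -1.e+00] q6 0.515 F [-0.6 -0.9  0.2] gap 0.997
[[258.59285184 197.65230508]]
```

View pics/w1.png

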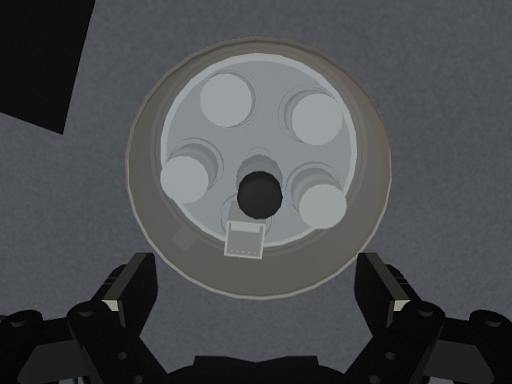

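The wrist view shows the knob's top at about (259.5,194) against a predicted (258.6,197.7), so it is only a few mm off.

Run:
```python
from h import *
s=load('w1')
i=s['image'].astype(int).sum(2); m=(i<150); m[:, :200]=0; m[:,320:]=0; m[:160]=0;m[230:]=0
v,u=np.nonzero(m); print(u.min(),u.max(),v.min(),v.max(),u.mean(),v.mean())
p=atz(s,259.5,194,.174); print(p, dep(s,259.5,194)); p[2]=.166; togo(p)
```

```text
237 282 172 218 259.18138138138136 194.77117117117118
[ 0.49076673 -0.19432525  0.174     ] [ 0.49067929 -0.19437328  0.17367612]
dp cm [0.13 0.16 9.66] tcp [ 0.489  -0.1935  0.2626] xaxis deg 26.73 zax [-6.e-04  4.e-04 -1.e+00] q6 0.515 F [-0.6 -0.9  0.2] gap 0.997
```

```bash
python3 -m creep '{"claw":[8.5,8.5,8.5,8.5,8.5,8.5,6,5,4,3,2,2],"dp":[[0.1,0.15,2],[0.1,0.15,4],[0.1,0.15,6],[0.1,0.15,8],[0.1,0.15,9.3],[0.1,0.15,9.6],[0.1,0.15,9.6],[0.1,0.15,9.6],[0.1,0.15,9.6],[0.1,0.15,9.6],[0.1,0.15,9.6],[0.1,0.15,9.6]],"roll":[0,0,0,0,0,0,0,0,0,0,0,0]}' 40
python3 - <<'E'
from h import *
s=snap('wrist','w2'); st()
E
```

```text
t: 2.6
tcp_pos: [0.4902, -0.1968, 0.1671]
tool_rot: [0.973, 0.229, 0.0, 0.0]
force: [0.6, 0.3, 0.2]
finger_gap: 0.236
{'t': 2.65, 'q': [-0.593, 0.476, 1.732, -0.0, 0.933, 0.515], 'qd': [-0.001, 0.003, 0.002, 0.001, 0.0, 0.002], 'tau': [-0.017, -37.861, -13.832, -0.001, -0.002, -0.0], 'tcp_pos': [0.49, -0.197, 0.167], 'tool_rot': [0.973, 0.229, 0.0, 0.0], 'force': [0.328, -0.117, -0.644], 'ft_torque': [-0.031, -0.016, 0.05], 'finger_gap': 0.236}
```

View pics/w2.png

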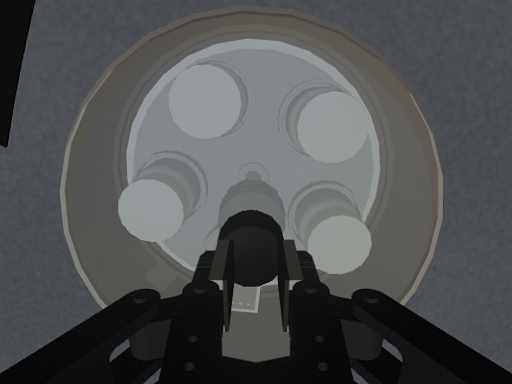

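```bash
python3 -m creep '{"claw":[1,1,1,1],"dp":[[0,0,0],[0,0,0],[0,0,0],[0,0,0]],"roll":[0,0,0,0]}' 40
python3 - <<'E'
from h import *
s=load('w2')
# depth-derived points at row 300 and across the pads
for v in (235,255,275):
  for u in range(200,321,8): print(v,u,np.round(dep(s,u,v),3))
print(proj(s,[[.489,-.1945,.174],[.49,-.197,.174],[.49,-.197,.148]]))
E
```

```text
t: 3.05
tcp_pos: [0.49, -0.1967, 0.1668]
tool_rot: [0.973, 0.229, 0.0, -0.0]
force: [0.5, 0.6, -0.5]
finger_gap: 0.117
235 200 [ 0.471 -0.172  0.139]
235 208 [ 0.473 -0.176  0.14 ]
235 216 [ 0.475 -0.18   0.14 ]
235 224 [ 0.491 -0.18   0.171]
235 232 [ 0.494 -0.184  0.173]
235 240 [ 0.496 -0.187  0.173]
235 248 [ 0.497 -0.19   0.174]
235 256 [ 0.499 -0.193  0.174]
235 264 [ 0.5   -0.197  0.173]
235 272 [ 0.502 -0.2    0.172]
235 280 [ 0.501 -0.205  0.167]
235 288 [ 0.493 -0.216  0.139]
235 296 [ 0.495 -0.22   0.14 ]
235 304 [ 0.498 -0.224  0.14 ]
235 312 [ 0.499 -0.228  0.139]
235 320 [ 0.501 -0.232  0.139]
255 200 [ 0.485 -0.174  0.187]
255 208 [ 0.487 -0.177  0.186]
255 216 [ 0.492 -0.179  0.194]
255 224 [ 0.493 -0.182  0.193]
255 232 [ 0.49  -0.186  0.184]
255 240 [ 0.486 -0.191  0.173]
255 248 [ 0.488 -0.194  0.173]
255 256 [ 0.489 -0.198  0.172]
255 264 [ 0.492 -0.201  0.174]
255 272 [ 0.493 -0.204  0.174]
255 280 [ 0.502 -0.203  0.19 ]
255 288 [ 0.505 -0.204  0.195]
255 296 [ 0.506 -0.207  0.193]
255 304 [ 0.505 -0.213  0.187]
255 312 [ 0.489 -0.234  0.14 ]
255 320 [ 0.491 -0.238  0.14 ]
275 200 [ 0.486 -0.176  0.203]
275 208 [ 0.487 -0.179  0.202]
275 216 [ 0.494 -0.18   0.211]
275 224 [ 0.494 -0.183  0.209]
275 232 [ 0.483 -0.19   0.188]
275 240 [ 0.477 -0.196  0.174]
275 248 [ 0.478 -0.199  0.173]
275 256 [ 0.48  -0.202  0.174]
275 264 [ 0.482 -0.206  0.174]
275 272 [ 0.484 -0.209  0.173]
275 280 [ 0.495 -0.206  0.192]
275 288 [ 0.504 -0.203  0.21 ]
275 296 [ 0.505 -0.206  0.209]
275 304 [ 0.504 -0.211  0.203]
275 312 [ 0.505 -0.214  0.202]
275 320 [ 0.479 -0.245  0.14 ]
[[248.95126395 254.10111455]
 [254.78042318 254.5358828 ]
 [254.84399605 232.02043927]]
```

Run:
```python
from h import *
s=snap('wrist','w3'); i=s['image'][180:384,150:370]
cv2.imwrite('pics/w3b.png',cv2.resize(i[:,:,::-1],None,fx=2.9,fy=2.9,interpolation=cv2.INTER_CUBIC))
t=snap('scene','s3'); i=t['image'][100:260,80:270]
cv2.imwrite('pics/s3b.png',cv2.resize(i[:,:,::-1],None,fx=3.7,fy=3.7,interpolation=cv2.INTER_CUBIC))
st()
```

```text
{'t': 3.15, 'q': [-0.594, 0.476, 1.732, -0.0, 0.933, 0.515], 'qd': [-0.002, 0.001, -0.002, -0.0, -0.0, 0.0], 'tau': [0.004, -37.827, -13.801, -0.0, 0.001, -0.0], 'tcp_pos': [0.49, -0.197, 0.167], 'tool_rot': [0.973, 0.229, -0.0, -0.0], 'force': [0.266, 0.952, 0.413], 'ft_torque': [-0.023, -0.034, 0.035], 'finger_gap': 0.117}
```

View pics/w3b.png

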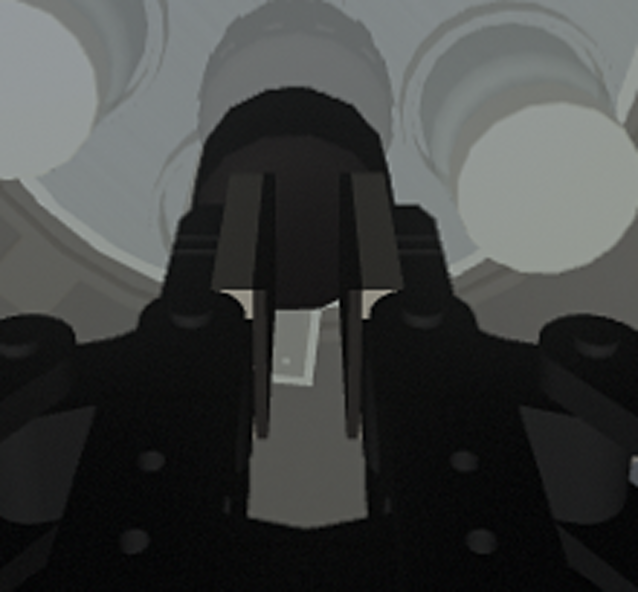

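View pics/s3b.png

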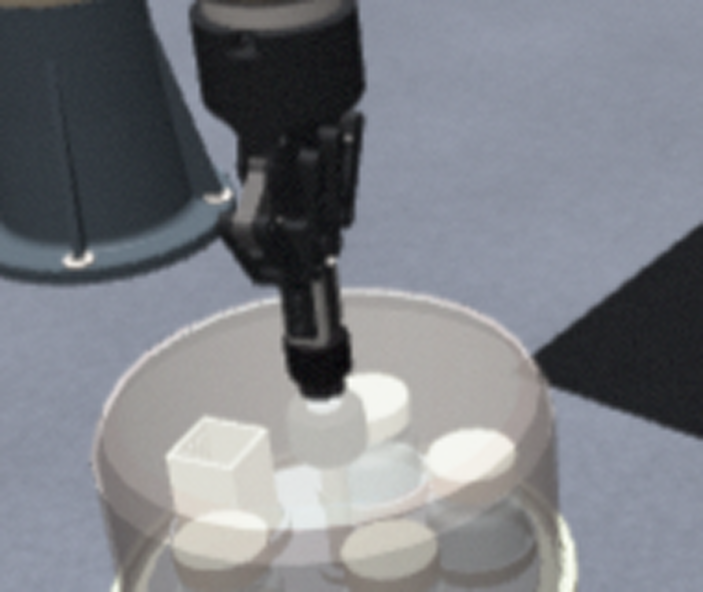

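The crop shows the pads (tips near full-image (231,240) and (282,240)) closing above the knob's top, not around it. I'll measure the height of the tips.

Run:
```python
from h import *
s=load('w3')
for u in (233,238,272,280):
  for v in range(232,284,4): print(u,v,np.round(dep(s,u,v),4))
print(proj(s,[[.489,-.1945,.174],[.49,-.197,.148],[.49,-.197,.167]]))
```

```text
233 232 [ 0.4951 -0.1833  0.1724]
233 236 [ 0.4938 -0.184   0.1737]
233 240 [ 0.4944 -0.1841  0.1791]
233 244 [ 0.4949 -0.1842  0.184 ]
233 248 [ 0.4948 -0.1845  0.1873]
233 252 [ 0.4949 -0.1847  0.191 ]
233 256 [ 0.4953 -0.1848  0.195 ]
233 260 [ 0.4952 -0.185   0.198 ]
233 264 [ 0.4953 -0.1852  0.2012]
233 268 [ 0.4957 -0.1853  0.2048]
233 272 [ 0.4957 -0.1854  0.2076]
233 276 [ 0.4952 -0.1858  0.2093]
233 280 [ 0.4953 -0.1859  0.2121]
238 232 [ 0.4961 -0.1854  0.1725]
238 236 [ 0.4946 -0.1861  0.1731]
238 240 [ 0.4952 -0.1861  0.1787]
238 244 [ 0.4956 -0.1862  0.1835]
238 248 [ 0.4958 -0.1863  0.1876]
238 252 [ 0.4959 -0.1865  0.1912]
238 256 [ 0.4958 -0.1867  0.1942]
238 260 [ 0.4958 -0.1868  0.1975]
238 264 [ 0.4961 -0.1869  0.2011]
238 268 [ 0.4961 -0.187   0.2041]
238 272 [ 0.4963 -0.1871  0.2071]
238 276 [ 0.4958 -0.1874  0.209 ]
238 280 [ 0.4958 -0.1876  0.2117]
272 232 [ 0.5028 -0.1993  0.1719]
272 236 [ 0.5012 -0.2001  0.1725]
272 240 [ 0.502  -0.1994  0.179 ]
272 244 [ 0.5018 -0.1993  0.1826]
272 248 [ 0.502  -0.1989  0.1873]
272 252 [ 0.5022 -0.1986  0.1916]
272 256 [ 0.5025 -0.1982  0.196 ]
272 260 [ 0.5018 -0.1985  0.1977]
272 264 [ 0.5016 -0.1985  0.2006]
272 268 [ 0.5015 -0.1984  0.2036]
272 272 [ 0.5017 -0.1981  0.2071]
272 276 [ 0.5023 -0.1976  0.2112]
272 280 [ 0.5015 -0.1979  0.2124]
280 232 [ 0.5014 -0.2049  0.1633]
280 236 [ 0.5015 -0.2044  0.1687]
280 240 [ 0.5038 -0.2023  0.1796]
280 244 [ 0.504  -0.2019  0.1844]
280 248 [ 0.5036 -0.2018  0.1877]
280 252 [ 0.5032 -0.2018  0.1906]
280 256 [ 0.5033 -0.2015  0.1945]
280 260 [ 0.503  -0.2014  0.1974]
280 264 [ 0.5028 -0.2012  0.2004]
280 268 [ 0.5033 -0.2007  0.2046]
280 272 [ 0.5028 -0.2008  0.2067]
280 276 [ 0.503  -0.2004  0.2102]
280 280 [ 0.5031 -0.2002  0.2131]
[[249.08419081 254.20857855]
 [254.99874839 232.05772558]
 [254.94781428 247.90913731]]
```

The tips stand at about z 0.178 while the reported TCP is 0.167. The real grasp point is therefore about 30 mm behind the reported one along z, with x and y agreeing, and I'll correct for that. The knob also sits about 2.5 mm towards tool -y. Opening, going down and closing partway first.

```bash
python3 -m creep '{"claw":[4,7,8.5,8.5,8.5,8.5,8.5,8.5,7,6,5,5],"dp":[[0,0,0],[0,0,0],[0.1,-0.25,0],[0.1,-0.25,0],[0.1,-0.25,0],[0.1,-0.25,1],[0.1,-0.25,2],[0.1,-0.25,2.7],[0.1,-0.25,2.7],[0.1,-0.25,2.7],[0.1,-0.25,2.7],[0.1,-0.25,2.7]],"roll":[0,0,0,0,0,0,0,0,0,0,0,0]}' 40
python3 - <<'E'
from h import *
s=snap('wrist','w4'); i=s['image'][180:384,150:370]
cv2.imwrite('pics/w4b.png',cv2.resize(i[:,:,::-1],None,fx=2.9,fy=2.9,interpolation=cv2.INTER_CUBIC))
st()
E
```

```text
t: 4.35
tcp_pos: [0.4901, -0.1942, 0.1401]
tool_rot: [0.973, 0.229, 0.0, 0.0]
force: [0.5, -0.1, 0.2]
finger_gap: 0.584
{'t': 4.4, 'q': [-0.59, 0.516, 1.758, -0.0, 0.867, 0.519], 'qd': [-0.001, 0.001, 0.002, 0.0, 0.002, -0.001], 'tau': [-0.01, -38.341, -12.565, -0.0, -0.002, 0.0], 'tcp_pos': [0.49, -0.194, 0.14], 'tool_rot': [0.973, 0.229, 0.0, 0.0], 'force': [0.003, 0.003, -1.204], 'ft_torque': [-0.039, -0.02, -0.042], 'finger_gap': 0.582}
```

View pics/w4b.png

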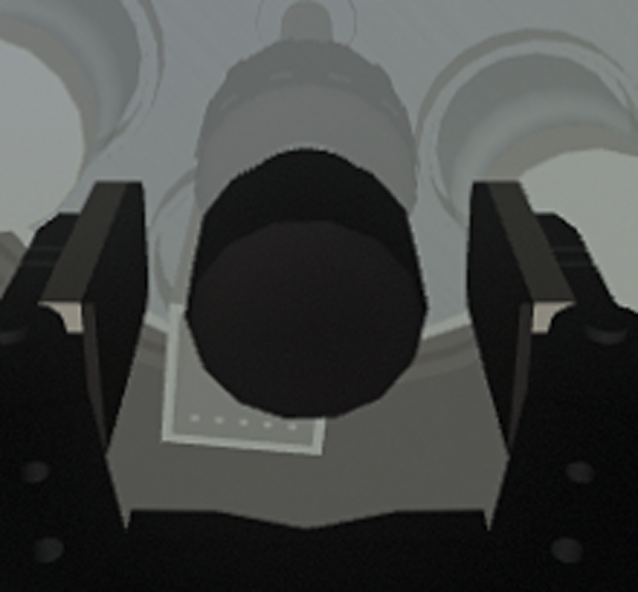

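The knob now sits centred between the open pads, whose tips are near (193,244) and (320,244).

Run:
```python
from h import *
s=load('w4')
for u,v in [(193,245),(195,248),(319,245),(316,248),(250,290)]: print(u,v,np.round(dep(s,u,v),4))
```

```text
193 245 [ 0.4873 -0.1667  0.1581]
195 248 [ 0.4875 -0.1679  0.1602]
319 245 [ 0.5111 -0.2142  0.1583]
316 248 [ 0.51   -0.2129  0.1604]
250 290 [ 0.4871 -0.1938  0.173 ]
```

```bash
python3 -m creep '{"claw":[5,5,4.5,4,3.5,3,2.5,2,2,2],"dp":[[0,0,0.4],[0,0,0.8],[0,0,0.8],[0,0,0.8],[0,0,0.8],[0,0,0.8],[0,0,0.8],[0,0,0.8],[0,0,0.8],[0,0,0.8]],"roll":[0,0,0,0,0,0,0,0,0,0]}' 50
python3 - <<'E'
from h import *
st()
E
```

```text
t: 5.4
tcp_pos: [0.4899, -0.1942, 0.132]
tool_rot: [0.973, 0.229, 0.0, 0.0]
force: [-0.5, 0.5, 2.3]
finger_gap: 0.385
{'t': 5.4, 'q': [-0.59, 0.529, 1.764, 0.0, 0.848, 0.519], 'qd': [-0.001, 0.0, 0.001, -0.001, 0.001, 0.001], 'tau': [0.068, -37.339, -11.847, 0.046, -0.111, 0.007], 'tcp_pos': [0.49, -0.194, 0.132], 'tool_rot': [0.973, 0.229, 0.0, 0.0], 'force': [-0.483, 0.472, 2.285], 'ft_torque': [0.012, 0.06, -0.044], 'finger_gap': 0.385}
```

The fingers stopped at 33 mm, on the 34 mm knob. Lifting straight up.

```bash
python3 -m creep '{"claw":[2,2,2,2,2,2,2,2,2,2,2,2],"dp":[[0,0,-0.3],[0,0,-0.7],[0,0,-1.4],[0,0,-2.4],[0,0,-3.8],[0,0,-5.5],[0,0,-7.5],[0,0,-9.5],[0,0,-11.5],[0,0,-13.5],[0,0,-15],[0,0,-16.5]],"roll":[0,0,0,0,0,0,0,0,0,0,0,0]}' 60
python3 -m creep '{"claw":[2,2,2],"dp":[[0,0,0],[0,0,0],[0,0,0]],"roll":[0,0,0]}'
python3 - <<'E'
from h import *
s=snap('scene','s5');snap('top','t5'); st(); togo([.537,.196,.3])
E
```

```text
t: 6.6
tcp_pos: [0.4895, -0.1938, 0.2983]
tool_rot: [0.973, 0.229, 0.0, 0.0]
force: [0.3, 0.2, -3.2]
finger_gap: 0.383
t: 6.9
tcp_pos: [0.489, -0.1936, 0.2959]
tool_rot: [0.973, 0.229, -0.001, -0.001]
force: [-0.6, 0.3, -3.5]
finger_gap: 0.379
{'t': 7.0, 'q': [-0.59, 0.311, 1.584, -0.0, 1.249, 0.519], 'qd': [-0.0, 0.002, -0.005, -0.0, -0.0, -0.001], 'tau': [0.021, -37.058, -20.108, -0.006, 0.016, 0.0], 'tcp_pos': [0.489, -0.194, 0.296], 'tool_rot': [0.973, 0.229, -0.001, -0.001], 'force': [-0.394, 0.42, -3.082], 'ft_torque': [0.011, -0.013, -0.008], 'finger_gap': 0.381}
dp cm [ 21.64 -32.76  -0.38] tcp [ 0.4892 -0.1937  0.2958] xaxis deg 26.46 zax [-0.002   0.0013 -1.    ] q6 0.519 F [-0.4  0.4 -3.1] gap 0.381
```

View pics/s5.png

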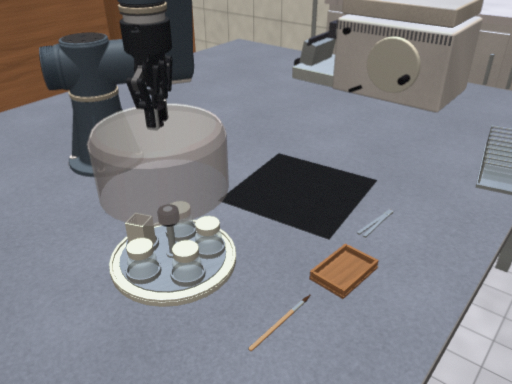

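View pics/t5.png

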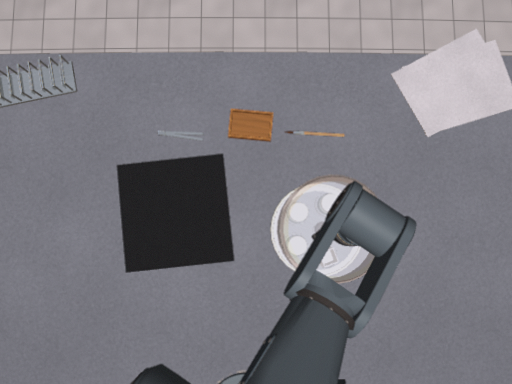

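The cover is lifted clear and hangs level, and all the jars are still standing. Carrying it to the mat.

```bash
python3 -m creep '{"claw":[2,2,2,2,2,2,2,2,2,2,2,2],"dp":[[0.3,-0.5,0],[0.9,-1.4,0],[1.8,-2.7,0],[3,-4.5,0],[4.4,-6.7,0],[6,-9,0],[7.6,-11.5,0],[9.2,-14,0],[10.8,-16.4,0],[12.4,-18.8,0],[14,-21.2,0],[15.6,-23.6,0]],"roll":[0,0,0,0,0,0,0,0,0,0,0,0]}' 60
python3 -m creep '{"claw":[2,2,2,2,2,2,2,2,2],"dp":[[1.6,-2.4,0],[3,-4.6,0],[4.2,-6.4,0],[5.1,-7.8,0],[5.7,-8.7,0],[6,-9.1,0],[6,-9.2,0],[6,-9.2,0],[6,-9.2,0]],"roll":[0,0,0,0,0,0,0,0,0]}' 60
python3 - <<'E'
from h import *
s=snap('scene','s6'); togo([.537,.196,.125])
E
```

```text
t: 8.2
tcp_pos: [0.5237, 0.0894, 0.2968]
tool_rot: [0.973, 0.229, -0.0, -0.0]
force: [0.9, 0.5, -4.8]
finger_gap: 0.383
t: 9.1
tcp_pos: [0.537, 0.195, 0.2968]
tool_rot: [0.974, 0.228, -0.0, 0.0]
force: [0.1, -0.3, -4.5]
finger_gap: 0.381
dp cm [ 0.04 -0.1  17.18] tcp [0.5371 0.195  0.2968] xaxis deg 26.39 zax [-1.e-04 -3.e-04 -1.e+00] q6 1.263 F [ 0.6 -0.1 -4.3] gap 0.382
```

View pics/s6.png

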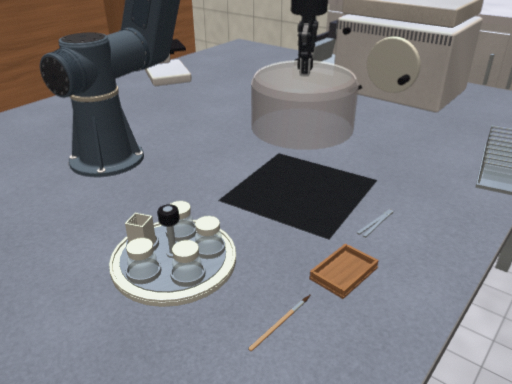

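The cover hangs upright over the mat. Lowering it, slowly near the bottom.

```bash
python3 -m creep '{"claw":[2,2,2,2,2,2,2,2,2,2,2,2],"dp":[[0,-0.1,0.5],[0,-0.1,1.5],[0,-0.1,3],[0,-0.1,5],[0,-0.1,7],[0,-0.1,9],[0,-0.1,11],[0,-0.1,12.7],[0,-0.1,14],[0,-0.1,15],[0,-0.1,15.6],[0,-0.1,16]],"roll":[0,0,0,0,0,0,0,0,0,0,0,0]}' 60
python3 -m creep '{"claw":[2,2,2,2,2,2,2,2,2],"dp":[[0,0,0.1],[0,0,0.3],[0,0,0.5],[0,0,0.7],[0,0,0.9],[0,0,1],[0,0,1.1],[0,0,1.2],[0,0,1.2]],"roll":[0,0,0,0,0,0,0,0,0]}' 60
python3 - <<'E'
from h import *
s=snap('scene','s7'); togo([.537,.196,.125])
E
```

```text
t: 10.35
tcp_pos: [0.5368, 0.1967, 0.1365]
tool_rot: [0.973, 0.229, 0.0, 0.0]
force: [-0.0, 0.5, -4.0]
finger_gap: 0.38
t: 11.25
tcp_pos: [0.5365, 0.1967, 0.1247]
tool_rot: [0.973, 0.229, -0.0, -0.0]
force: [-0.9, -0.5, -4.1]
finger_gap: 0.381
dp cm [ 0.01  0.08 -0.03] tcp [0.5366 0.1967 0.1247] xaxis deg 26.46 zax [-2.e-04 -0.e+00 -1.e+00] q6 1.265 F [ 0.7  0.8 -3.7] gap 0.382
```

View pics/s7.png

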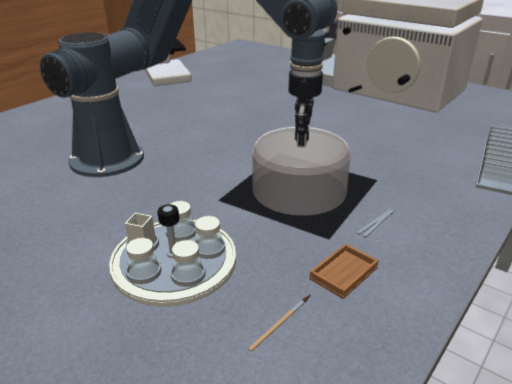

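The weight still hangs from the gripper (-4 N). The cover is over the middle of the mat with a millimetre or two left to go, so I'll creep down until the force changes.

```bash
python3 -m creep '{"claw":[2,2,2,2],"dp":[[0,0,0.1],[0,0,0.2],[0,0,0.2],[0,0,0.2]],"roll":[0,0,0,0]}' 60
python3 -m creep '{"claw":[2,2,2],"dp":[[0,0,0.1],[0,0,0.1],[0,0,0.1]],"roll":[0,0,0]}' 60
```

```text
t: 11.7
tcp_pos: [0.5367, 0.1967, 0.1231]
tool_rot: [0.973, 0.229, 0.0, 0.0]
force: [0.3, -0.6, -0.7]
finger_gap: 0.38
t: 12.0
tcp_pos: [0.5367, 0.1967, 0.123]
tool_rot: [0.973, 0.229, 0.0, 0.0]
force: [-2.9, -0.5, 5.3]
finger_gap: 0.382
```

Contact: the force has changed sign. Letting go and rising.

```bash
python3 -m creep '{"claw":[2,3,4,5,6,7,8.5,8.5,8.5,8.5],"dp":[[0,0,-0.05],[0,0,-0.05],[0,0,-0.05],[0,0,-0.05],[0,0,-0.05],[0,0,-0.05],[0,0,-0.05],[0,0,-0.05],[0,0,-0.5],[0,0,-1]],"roll":[0,0,0,0,0,0,0,0,0,0]}' 30
python3 -m creep '{"claw":[8.5,8.5,8.5,8.5,8.5,8.5],"dp":[[0,0,-2],[0,0,-4],[0,0,-6.5],[0,0,-9],[0,0,-11],[0,0,-12]],"roll":[0,0,0,0,0,0]}' 30
python3 - <<'E'
from h import *
snap('wrist','w8'); s=snap('scene','s8'); togo([.4885,-.1945,.2])
E
```

```text
t: 13.0
tcp_pos: [0.5365, 0.1967, 0.132]
tool_rot: [0.973, 0.229, -0.0, -0.0]
force: [-0.2, -0.3, -0.1]
finger_gap: 0.997
t: 13.6
tcp_pos: [0.5376, 0.1969, 0.2544]
tool_rot: [0.973, 0.229, 0.002, 0.0]
force: [0.2, -0.2, -0.6]
finger_gap: 0.992
dp cm [-21.85  32.85   5.32] tcp [0.5375 0.1969 0.2536] xaxis deg 26.47 zax [ 3.9e-03  6.0e-04 -1.0e+00] q6 1.265 F [ 0.7  0.5 -0.5] gap 0.992
```

View pics/w8.png

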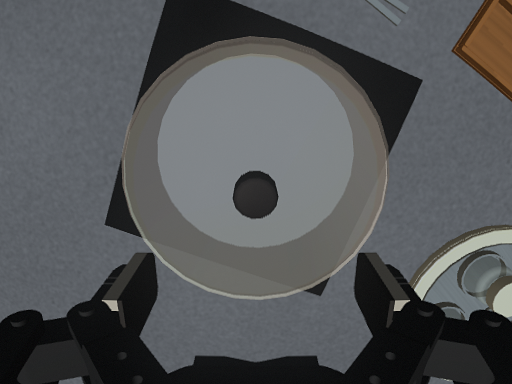

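View pics/s8.png

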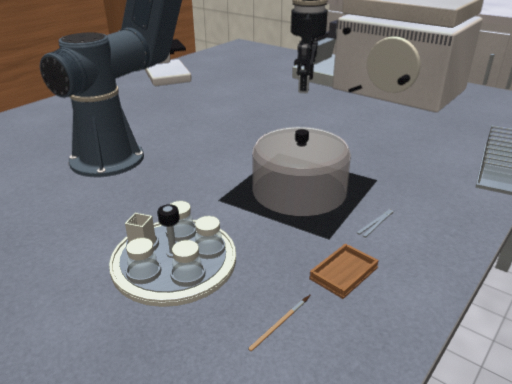

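The cover stands upright and free on the mat, with its knob at wrist pixel (255,194). Going over to the turntable.

```bash
python3 -m creep '{"claw":[8.5,8.5,8.5,8.5,8.5,8.5,8.5,8.5,8.5,8.5,8.5,8.5],"dp":[[-0.8,1.2,0],[-2.4,3.6,0],[-4.7,7,0],[-7,10.5,0],[-9.4,14,0],[-11.7,17.5,0],[-14,21,0],[-16.4,24.5,0],[-18.7,28,0],[-20.5,31,0],[-21.8,32.8,0],[-21.8,32.8,0]],"roll":[0,0,0,0,0,0,0,0,0,0,0,0]}' 30
python3 -m creep '{"claw":[8.5,8.5,8.5],"dp":[[0,0,1.5],[0,0,3],[0,0,3]],"roll":[0,0,0]}' 30
python3 - <<'E'
from h import *
s=snap('wrist','w9'); togo([.4885,-.1945,.09])
print(proj(s,[.4885,-.1945,.130]))
E
```

```text
t: 14.9
tcp_pos: [0.486, -0.1973, 0.2503]
tool_rot: [0.974, 0.227, -0.001, -0.0]
force: [0.1, 0.3, 1.0]
finger_gap: 0.995
t: 15.2
tcp_pos: [0.4851, -0.1923, 0.2191]
tool_rot: [0.973, 0.229, -0.003, -0.003]
force: [-0.7, 0.5, 1.0]
finger_gap: 0.998
dp cm [ 0.17  0.32 13.02] tcp [ 0.486  -0.1928  0.2203] xaxis deg 26.48 zax [-0.004   0.0028 -1.    ] q6 0.517 F [-0.6  0.   0.6] gap 0.994
[[260.47958124 189.92228341]]
```

View pics/w9.png

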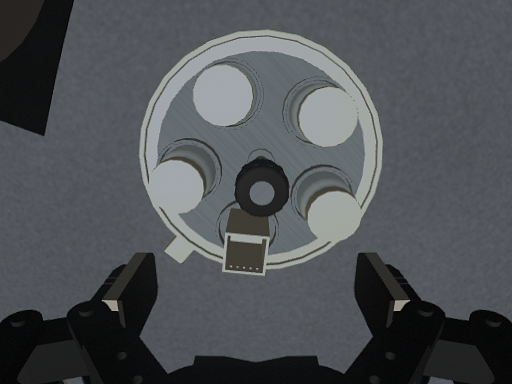

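The wrist view shows the turn knob's top near (261,190), the jar's rim centre near (246,254) and the tab near (180,248).

Run:
```python
from h import *
s=load('w9')
K_=atz(s,262,190,.130); jar=atz(s,246,254,.086); tab=atz(s,180,248,.012)
L=[atz(s,u,v,.018) for u,v in [(140,150),(382,150),(261,30),(261,269)]]
print(K_,jar,tab,(L[0]+L[1])/2,(L[2]+L[3])/2)
for p in [(222,95),(328,116),(333,216),(179,185)]: print(atz(s,*p,.086))
c=s['image'][160:290,140:300]; cv2.imwrite('pics/w9b.png',cv2.resize(c[:,:,::-1],None,fx=4.5,fy=4.5,interpolation=cv2.INTER_CUBIC))
```

```text
[ 0.48894004 -0.19550737  0.13      ] [ 0.41662632 -0.21639463  0.086     ] [ 0.35377645 -0.16005822  0.012     ] [ 0.49771097 -0.19128189  0.018     ] [ 0.48747005 -0.19661542  0.018     ]
[ 0.5335064  -0.13791678  0.086     ]
[ 0.55701613 -0.22141192  0.086     ]
[ 0.48410292 -0.26847264  0.086     ]
[ 0.44950991 -0.13639933  0.086     ]
```

View pics/w9b.png

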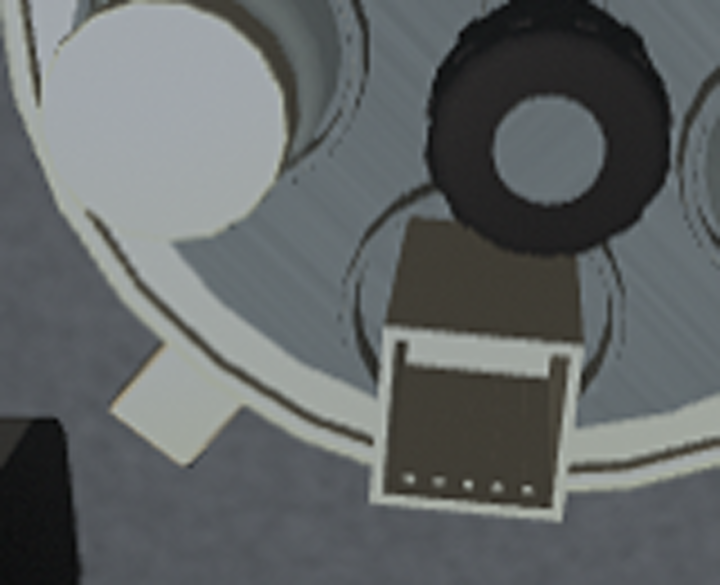

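```bash
python3 -m creep '{"claw":[8.5,8.5,8.5,8.5,8.5,8.5,8.5,8.5,8.5],"dp":[[0.1,0.3,1],[0.1,0.3,3],[0.1,0.3,5],[0.1,0.3,7],[0.1,0.3,9],[0.1,0.3,10],[0.1,0.3,10.5],[0.1,0.3,10.5],[0.1,0.3,10.5]],"roll":[0,0,0,0,0,0,0,0,0]}' 30
python3 - <<'E'
from h import *
s=snap('wrist','w10'); togo([.488,-.1953,.09]); i=s['image'][160:384,130:390]
cv2.imwrite('pics/w10b.png',cv2.resize(i[:,:,::-1],None,fx=2.6,fy=2.6,interpolation=cv2.INTER_CUBIC))
E
```

```text
t: 16.15
tcp_pos: [0.4904, -0.1966, 0.1175]
tool_rot: [0.973, 0.229, 0.001, 0.001]
force: [-0.2, 0.0, -0.5]
finger_gap: 0.99
dp cm [-0.16 -0.24  2.76] tcp [ 0.4905 -0.1967  0.1176] xaxis deg 26.46 zax [ 0.0016 -0.0011 -1.    ] q6 0.516 F [-0.5 -0.6 -0.2] gap 0.996
```

View pics/w10b.png

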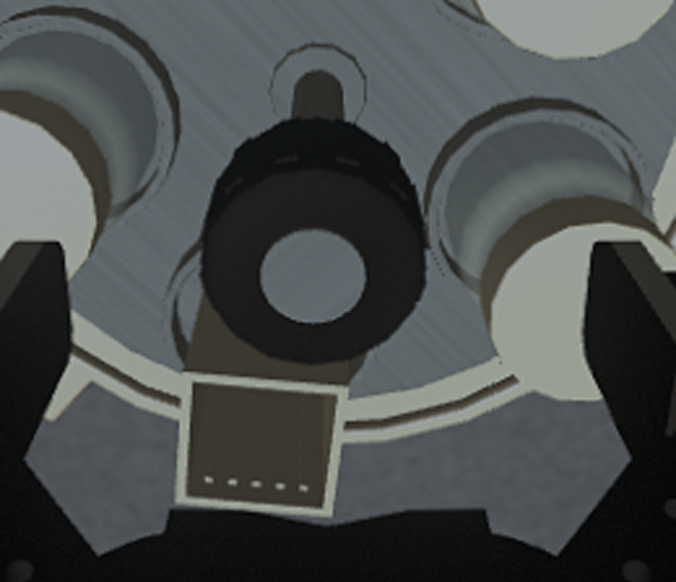

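The knob lies about 3 mm left of the pads' middle (crop x 314 against 328), which agrees with the numbers. Shifting, going down and gripping.

```bash
python3 -m creep '{"claw":[8.5,8.5,8.5,8.5,7,6,5.5,5,4.5,4,3.5,3],"dp":[[-0.15,-0.25,0.5],[-0.15,-0.25,1.5],[-0.15,-0.25,2.5],[-0.15,-0.25,3],[-0.15,-0.25,3],[-0.15,-0.25,3],[-0.15,-0.25,3],[-0.15,-0.25,3],[-0.15,-0.25,3],[-0.15,-0.25,3],[-0.15,-0.25,3],[-0.15,-0.25,3]],"roll":[0,0,0,0,0,0,0,0,0,0,0,0]}' 40
python3 -m creep '{"claw":[2.5,2.5,2.5],"dp":[[0,0,0],[0,0,0],[0,0,0]],"roll":[0,0,0]}' 40
python3 - <<'E'
from h import *
s=snap('wrist','w11'); togo([.488,-.1953,.09]); st()
i=s['image'][160:384,130:390]
cv2.imwrite('pics/w11b.png',cv2.resize(i[:,:,::-1],None,fx=2.6,fy=2.6,interpolation=cv2.INTER_CUBIC))
E
```

```text
t: 17.4
tcp_pos: [0.4878, -0.1952, 0.0873]
tool_rot: [0.973, 0.229, 0.0, 0.001]
force: [0.1, -0.6, 3.8]
finger_gap: 0.463
t: 17.7
tcp_pos: [0.4878, -0.1952, 0.0873]
tool_rot: [0.973, 0.229, 0.0, 0.001]
force: [-0.9, -1.5, 5.4]
finger_gap: 0.455
dp cm [ 0.01  0.02 -0.27] tcp [ 0.4878 -0.1952  0.0873] xaxis deg 26.46 zax [ 0.0012 -0.001  -1.    ] q6 0.516 F [-0.6 -0.7  5.5] gap 0.46
{'t': 17.75, 'q': [-0.593, 0.602, 1.799, -0.0, 0.739, 0.516], 'qd': [-0.0, 0.001, 0.0, -0.001, -0.0, -0.001], 'tau': [0.553, -36.877, -8.87, 0.182, 0.079, -0.002], 'tcp_pos': [0.488, -0.195, 0.087], 'tool_rot': [0.973, 0.229, 0.0, 0.001], 'force': [-0.577, -0.656, 5.493], 'ft_torque': [-0.149, 0.068, -0.021], 'finger_gap': 0.46}
```

View pics/w11b.png

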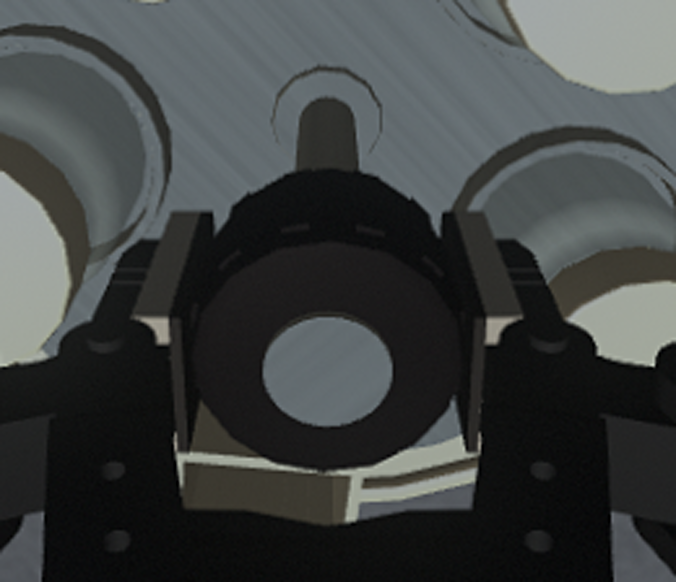

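The knob is gripped at 39 mm, against its 40 mm diameter. Turning by roll +, clockwise from above, about 0.5 rad in all.

```bash
python3 -m creep '{"claw":[2.5,2.5,2.5,2.5,2.5,2.5,2.5,2.5,2.5,2.5,2.5,2.5],"dp":[[0,0,0],[0,0,0],[0,0,0],[0,0,0],[0,0,0],[0,0,0],[0,0,0],[0,0,0],[0,0,0],[0,0,0],[0,0,0],[0,0,0]],"roll":[0.02,0.06,0.11,0.16,0.21,0.26,0.31,0.36,0.41,0.45,0.48,0.48]}' 50
python3 -m creep '{"claw":[2.5,2.5,2.5],"dp":[[0,0,0],[0,0,0],[0,0,0]],"roll":[0,0,0]}' 50
python3 - <<'E'
from h import *
for n in ['wrist','top','scene']: snap(n,n[0]+'12')
togo([.488,-.1953,.09])
i=load('t12')['image'][170:300,250:390]; cv2.imwrite('pics/t12b.png',cv2.resize(i[:,:,::-1],None,fx=4.5,fy=4.5,interpolation=cv2.INTER_CUBIC))
i=load('s12')['image'][190:310,90:260]; cv2.imwrite('pics/s12b.png',cv2.resize(i[:,:,::-1],None,fx=4.5,fy=4.5,interpolation=cv2.INTER_CUBIC))
E
```

```text
t: 18.95
tcp_pos: [0.4878, -0.1951, 0.0874]
tool_rot: [1.0, -0.009, 0.001, 0.0]
force: [-1.3, -1.0, 5.6]
finger_gap: 0.453
t: 19.25
tcp_pos: [0.4878, -0.195, 0.0873]
tool_rot: [1.0, -0.009, 0.001, 0.0]
force: [-0.9, -0.1, 5.9]
finger_gap: 0.454
dp cm [ 0.02  0.03 -0.26] tcp [ 0.4878 -0.195   0.0874] xaxis deg -1.04 zax [ 1.1e-03 -8.0e-04 -1.0e+00] q6 0.996 F [-0.7 -0.6  5.4] gap 0.455
```

View pics/t12b.png

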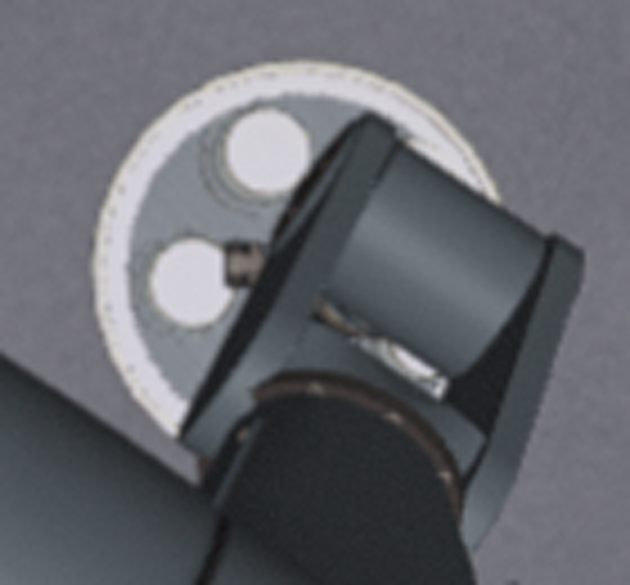

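View pics/s12b.png

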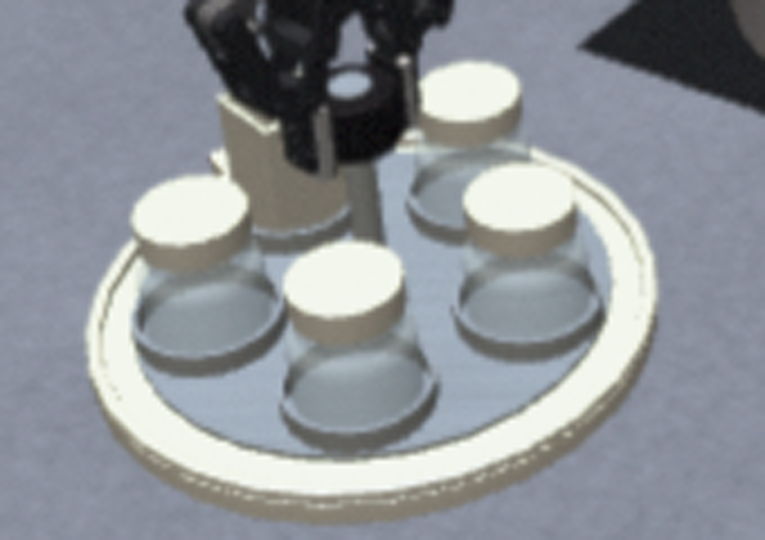

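View pics/w12.png

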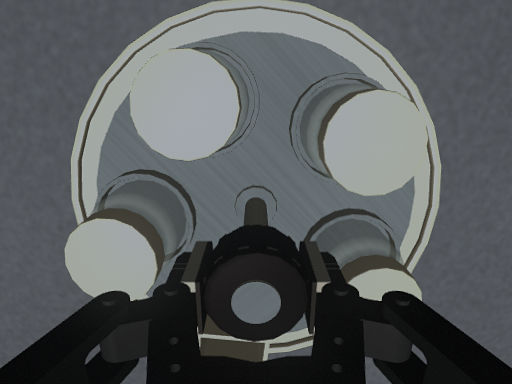

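All the jars stand upright. The arm hides the square jar from above, so I'll fit the ring's angle to the four round caps instead. In the scene crop they are at (191,218), (344,290), (520,200) and (468,103).

Run:
```python
from h import *
from scipy.optimize import least_squares
def fit(tag,pts,fixed=None):
    s=load(tag); P=np.array([atz(s,u,v,.086)[:2] for u,v in pts])
    def f(x):
        c=x[:2]; r=[]
        for p in P:
            d=p-c; a=np.arctan2(d[1],d[0]); k=np.round((a-x[2])/np.radians(72)); t=x[2]+k*np.radians(72)
            r+=list(d-.074*np.array([np.cos(t),np.sin(t)]))
        return r
    best=min((least_squares(f,[.488,-.195,np.radians(a)]) for a in (140,150,160,170,180,190,200)),key=lambda q:q.cost)
    x=best.x; print(tag,'axis',np.round(x[:2],4),'ang mod72',round(np.degrees(x[2])%72+144,2),'rms mm',1000*np.sqrt(np.mean(best.fun**2)))
fit('top0',[(298.3,212.4),(331,203),(348.9,230.7),(296.9,245.2)])
fit('w9',[(222,95),(328,116),(333,216),(176,185)])
fit('s12',[(90+x/4.5,190+y/4.5) for x,y in [(191,218),(344,290),(520,200),(468,103)]])
fit('w12',[(185,104),(376,142),(112,258)])
fit('t12',[(250+x/4.5,170+y/4.5) for x,y in [(268,152),(192,283)]])
for tag,pts in [('top0',[(304.5,279.6)]),('w9',[(179.4,250)])]:
    s=load(tag)
    for c in [(.4877,-.1945),(.488,-.1955)]:
        d=atz(s,*pts[0],.012)[:2]-c; print(tag,'tab',np.degrees(np.arctan2(d[1],d[0])),np.linalg.norm(d))
s=load('s12'); print('tab px pred',proj(s,[.488-.141*np.cos(np.radians(14)),-.195+.141*np.sin(np.radians(14)),.012]), 'jar rim front pred', proj(s,[.488-.074*np.cos(np.radians(14)),-.195+.074*np.sin(np.radians(14)),.086]))
```

```text
top0 axis [ 0.4874 -0.1949] ang mod72 195.31 rms mm 0.8655845482505619
w9 axis [ 0.4879 -0.1953] ang mod72 195.18 rms mm 0.5794183602917143
s12 axis [ 0.499  -0.2016] ang mod72 168.01 rms mm 2.0027740747457567
w12 axis [ 0.4887 -0.1968] ang mod72 167.84 rms mm 0.967951609935575
t12 axis [ 0.4864 -0.1958] ang mod72 167.49 rms mm 0.18219415593912114
top0 tab 165.61111782541116 0.13890593425889136
top0 tab 165.24375903828033 0.13944789187793952
w9 tab 165.9884273945668 0.1407927964101556
w9 tab 165.62452646861334 0.14132883882985067
tab px pred [[141.81126838 223.92946841]] jar rim front pred [[151.47344794 209.82668542]]
```

The ring sits at 167.8° and the tab at 165.6°, so it needs another 0.04 rad.

```bash
python3 -m creep '{"claw":[2.5,2.5,2.5,2.5,2.5,2.5,2.5,2.5],"dp":[[0,0,0],[0,0,0],[0,0,0],[0,0,0],[0,0,0],[0,0,0],[0,0,0],[0,0,0]],"roll":[0.015,0.03,0.04,0.04,0.04,0.04,0.04,0.04]}' 50
python3 - <<'E'
from h import *
for n in ['wrist','scene']: snap(n,n[0]+'13')
togo([.488,-.1953,.09])
i=load('w13')['image']; cv2.imwrite('pics/w13b.png',i[:,:,::-1])
i=load('s13')['image'][100:310,80:360]; cv2.imwrite('pics/s13b.png',cv2.resize(i[:,:,::-1],None,fx=2.8,fy=2.8,interpolation=cv2.INTER_CUBIC))
E
```

```text
t: 20.2
tcp_pos: [0.4878, -0.1951, 0.0874]
tool_rot: [1.0, -0.029, 0.001, 0.0]
force: [0.2, -0.6, 5.7]
finger_gap: 0.458
dp cm [ 0.02  0.02 -0.26] tcp [ 0.4878 -0.195   0.0874] xaxis deg -3.33 zax [ 1.1e-03 -8.0e-04 -1.0e+00] q6 1.036 F [ 0.  -0.9  5.8] gap 0.457
```

View pics/w13b.png

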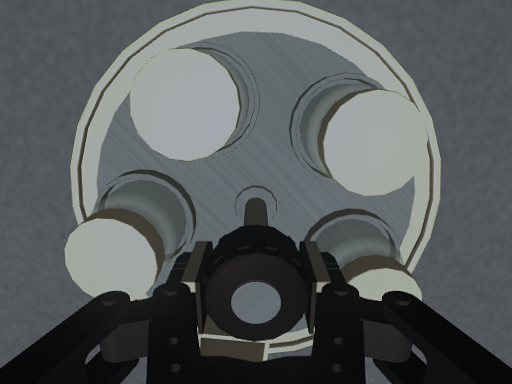

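View pics/s13b.png

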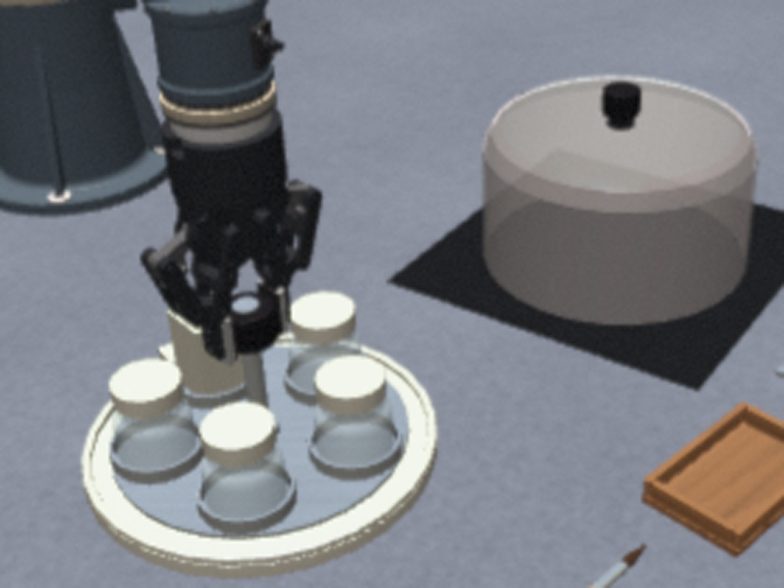

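The wrist view is unchanged, so the turntable turned with the gripper, and the ring should now be at about 165.5° with the tab at 165.6°. The cover, jars and tools all look in order, so I'm handing in.

Run:
```python
from h import *
s=load('s13'); print('cover knob', dep(s,80+621/2.8,100+95/2.8))
print(workorder.sign_off())
```

```text
cover knob [0.5452196  0.18419279 0.16189201]
the job is handed in; nothing more can be done
None
```

I set the cover upright on the mat, turned the turntable until the square jar was at the front, and handed the job in at about 20 s still gripping the centre knob. `sign_off` gives no verdict.

**Cover:**
- It was set down slowly until the force changed sign, then let go.
- At release the gripper was within 1 mm of my measured mat centre. After the turn, the scene camera put a point on the cover knob's upper part about 14 mm from it, inside the 50 mm allowed.

**Turntable:**
- A first turn of 0.48 rad left the jar ring at 167.8° against the tab at 165.6°, measured from the round caps. I added 0.04 rad, which should put the ring at about 165.5°.
- I did not measure the ring again after that last turn. The unchanged wrist view shows the turntable turned with the gripper.
- The gripper hides the square jar's top, so its position is inferred from the ring rather than measured directly. The jar has 2 mm of play.
- The fingers hold the knob at 39 mm opening with a 50 N grip setting.

**Jars and tools:** all four round jars stand upright in the last pictures, and I never went near the tray, brush or tweezers.

**Disagreements:**
- **TCP height:** the reported TCP was about 30 mm lower along the tool axis than where the pads really were. The first close on the cover's knob therefore missed above it without touching. I corrected the depth from the wrist camera for both grasps.
- **Scene camera:** its fit placed the turntable axis about 12 mm from where the other cameras put it, but its angle agreed. I used the wrist and top cameras for position.

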